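# Serve a bun: open the bread case by its lever, hold the bun up in the tongs

### The job

Press the lever at the front of the clear-covered bread case right down to its stop so that the cover swings open and stays open, then pick up the kitchen tongs, reach in with their jaws, close them on the round bun and lift it at least 10 cm above the tray. Finish holding it up there in the tongs, ready to serve: never touch the bun with the gripper itself, leave the long roll lying in the case, and do not disturb the things standing around.

Things in the scene. Friction and masses are not known exactly. Their poses are not given: they have to be found in the camera images.
- case: Fixed bread case: steel plinth 180 (x) x 250 (y) mm, wooden tray top at z = 26 mm carrying the bread. Origin: centre of its underside; x points from its front (lever side, towards the robot) to its rear, z up. Clear cover (172 deep, 236 wide, top at z = 125 mm) over the whole tray; opened it leaves the front and sides free and stands behind, x = 85 to 195, up to z = 225 mm.
- case_lever (a joint): Press lever, rad: 0 = raised, cover closed; 0.40 = on its lower stop, cover fully open (the cover is geared to it, 4.375 times as far). Takes about 6 N at the pad, falling as it goes down. Let go before about half way, the cover's weight pushes it back up; beyond that the cover falls open and keeps it down.
- lever_pad (a point): Centre of the upper face of the lever's black rubber pad (34 along x, 44 along y, mm), in front of the middle of the case: at case x = -143, z = 38 mm when raised (sloping 0.27 rad down towards the case), z = 14 mm at the stop. The lever's level axis is at case x = -84, z = 17 mm. The point moves with the lever.
- bun: Round bread bun with a cross on top, 54 mm diameter, 42 mm high, widest 19 mm above its flat underside, about 45 g. Lies on the tray beside the long roll, left or right of it, centre 40 to 60 mm from the case's middle line. Origin: centre of its underside, z up.
- bun_mid (a point): Middle of the bun, 20 mm above its underside.
- long_roll: Long bread roll, 110 x 42 mm and 41 mm high, lying roughly front to rear on the tray beside the bun. Origin: centre of its underside, x along it. Must stay on the tray.
- tongs: Steel kitchen tongs, 275 mm long, 95 g, lying on edge on the worktop: two strip arms spreading level from a pivot. Origin: at worktop level on the middle line, between the two black rubber grips; x points along the middle line to the jaws, z up; pivot at x = -115, jaw ends at x = +136 mm, centre of mass near the origin. The body is the left arm with the pivot; the right arm hinges on it.
- tongs_arm (a joint): How far the tongs are closed, rad (angle between the arms): 0 = sprung open, about 0.16 = closed on the bun, 0.36 = shut. The spring pushes the grips apart with about 4.5 N at 0 and 7 N at 0.16; the rest of the grip force goes to the jaws, about half of it.
- grip_l (a point): Middle of the outer face of the left (+y) arm's rubber grip (68 mm long, 24 mm high), 12.5 mm above the tongs' underside; squeeze the two grips from outside. Width over the grips: 62 mm sprung open (85 mm between the jaw tips); 54 mm leaves 68 mm between the tips; 44 mm brings them onto the bun, the outer grip faces then parallel.
- grip_r (a point): The same on the right arm.
- jaw_l (a point): Middle of the inner face of the left arm's jaw (a shallow V 36 mm long and 25 mm high, hollow side to the other jaw), 12.5 mm above the tongs' underside and 119 mm ahead of grip_l along the tongs.
- jaw_r (a point): The same on the right arm.
- salt_shaker: Bystander: glass salt shaker, 44 mm diameter, 90 mm high, standing on the worktop to the right of the case. Origin: centre of its underside.
- jam_jar: Bystander: jam jar, 66 mm diameter, 100 mm high, to the left of the case. Origin: centre of its underside.
- tumbler: Bystander: drinking glass, 80 mm diameter, 91 mm high, at the far right. Origin: centre of its underside.

How it is judged (in metres and radians):
On the way, in this order (a step that is already met when the one before it is completed fails the run):
1. the lever is pressed down to its stop and the cover is open (value of joint case_lever above 0.36 rad), for 0.2 s.
2. the tongs are picked up in the gripper (height (world z) of tongs above 0.02 m and contact force between the fingers and tongs above 1 N), for 0.2 s.
3. the tongs, held in the gripper, are closed on the bun, one jaw on each side (contact force between tongs and bun above 1 N and contact force between the fingers and tongs above 1 N and distance between bun_mid and jaw_l below 0.045 m and distance between bun_mid and jaw_r below 0.045 m), for 0.2 s.
At the end, for the whole second after the job is handed in: Still gripped, the tongs (closed over 0.06 rad) alone carry the bun, its middle within 45 mm of both jaw faces, at rest, its underside 100 mm or more above the tray; the cover stays open (lever over 0.36 rad); the long roll lies on the tray within 30 mm of its start (all of step 3 and z of bun in the frame of case above 0.126 m and value of joint case_lever above 0.36 rad and distance of long_roll from where it was at the start of the episode below 0.03 m and angle between long_roll's own z axis and vertical below 0.25 rad and value of joint tongs_arm above 0.06 rad and linear speed of bun below 0.05 m/s and contact force between the fingers and bun below 0.3 N and contact force between bun and case below 0.05 N); the arm keeps its last pose, push and grip.
It fails at once if the gripper's fingers touch the bun (contact force between the fingers and bun above 0.5 N).
It fails at once if the salt shaker is pushed or knocked over (distance of salt_shaker from where it was at the start of the episode above 0.03 m or angle between salt_shaker's own z axis and vertical above 0.3 rad).
It fails at once if the jam jar is pushed or knocked over (distance of jam_jar from where it was at the start of the episode above 0.03 m or angle between jam_jar's own z axis and vertical above 0.3 rad).
It fails at once if the tumbler is pushed or knocked over (distance of tumbler from where it was at the start of the episode above 0.03 m or angle between tumbler's own z axis and vertical above 0.3 rad).
It also fails if it takes over 56 s, if anything falls off the work surface, if the arm or the gripper's body presses on something with over 40 N, if the wrist force passes 120 N, or if a joint passes its speed limit or range.

### The arm

A 7-joint arm with a two-finger parallel gripper is mounted at the origin on a cart in front of the work surface, level with it; the furniture and walls round the work are solid. World frame = base frame: x ahead of the robot, y to its left, z up, the work surface at z = 0. Lengths are in mm, angles in rad, forces in N, time in s.
With the tool pointing down it reaches from about 425 to 1025 mm from the base axis. Payload 9.4 kg.
Tool frame: the origin (TCP) lies at the very end of the fingers, on their centre line; the grasp point (between the pads) lies 19 mm behind it; z points along the fingers, y is the line along which they close (so a half turn about z gives the same grasp; the last joint's range is limited). The gripper opens to 93 mm and grips with 3 to 60 N. Pads are 15 mm wide; open, the fingers measure 128 mm over their backs; the gripper's body (75 mm by 188 mm) begins 65 mm behind the grasp point.
Start: joints at [1.251, 0.599, -0.003, 1.599, 0.002, 0.943, -0.08], TCP at [174.294, -703.737, 183.218] pointing down, gripper open.
Joint ranges: [-2.57, 2.57], [-0.35, 1.97], [-1.29, 1.29], [0.11, 2.56], [-1.05, 4.19], [0.11, 1.86], [-2.63, 2.63]. Speed limits (rad/s): [2.22, 2.22, 3.01, 3.01, 3.14, 3.14, 3.14].

### API

Orientations are given as a unit quaternion [x, y, z, w].
In Python, from workcell import r gives the robot as it stands.
- The arm moves only by the tool carry_out, never from a script. Its argument "rows" is a list of rows, each a list of 3 entries, a list of its own where there are three numbers: the shift along the tool's x, y, z in parts of the range, where 1.0 means 0.75 m, then the turn, a rotation vector about the tool's x, y, z in normalised numbers (1 is 120 degrees), then the closure, from 0 (fully open) to 1 (shut). A call has 1 to 5 rows; each row is the pose to reach, as a shift and turn from the pose commanded when the call began, along the tool's axes at that moment; what a row does not reach only later rows make up. A row lasts 1/10 s, in which the tool goes at most 50 mm and 8.59 degrees, less where a joint would pass 70% of its speed; a pose out of reach is approached as far as the arm can. Shift and turn numbers lie between -1 and 1, and a call with a number outside is refused. A call with a gripper value outside its range is refused whole. The fingers move at their own pace and stop on an object; "grip_force" is the grip in N (left out, the last holds). Time passes only in rows, so rows that repeat a pose let the fingers close. It gives the time, the measured TCP pose, the force, the opening and the grip force at its end, in the units of the state.
- r.get_state(): the state, without advancing time (a new reading comes with each control period).
- r.grab_frame(name): name is "scene" or "side" or "wrist"; returns (picture, depth): 384x512x3 uint8, red, green, blue; 384x512 float32, mm along the optical axis (not along the pixel's ray), 0 where there is no reading.
- r.camera_model(name): a dict with "fx", "fy", "cx", "cy" (pixels), "pose" (4x4, takes a point from camera to world coordinates). Camera axes: x right, y up, looking along -z (the intrinsics and any distortion apply to the point x, -y, -z); pixel columns grow to the right and rows downward; lengths in mm; the calibration is good to about 2 mm. A picture is of the moment at which its call begins: read the wrist's pose just before it. camera_model takes no time and is no camera call; for the wrist camera it gives the pose at the moment of the call.
- r.finish_job(): hands the job in; it is judged then, once.
The state is a dict: "time": time; "joint_positions": joint angles; "dq": joint speeds; "joint_efforts": joint torques, N m; "tcp_pos": TCP position; "orientation": TCP orientation; "wrist_force": force on the tool from outside, world axes, zero at the start; "wrist_torque": the same for the moment, N m; "finger_gap": finger opening in mm; "gripper_force": force on a finger pad.
Only numpy, scipy, OpenCV 4.12 (cv2) and the standard library are available. Lean on these libraries where they do the work, as an engineer would, in place of code of your own. Each camera call takes 0.05 s, during which the arm holds its last target. There are 200 camera calls.

## Working session

There is one attempt and no reset: what is moved stays moved. The work goes in short steps, Python scripts to look and compute and a tool call to move; the robot and the scene stay as the last step left them, time stands still between calls to the robot, and variables do not carry over. Pictures are saved under pics/ and viewed, at most 10 in all, crops included, and the job is handed in when it is done.

Besides the shell and the picture viewer there is one more tool, called in YAML: its name, and indented under it one key for each argument. carry_out: Moves the arm, as the interface text tells. Its arguments: {"type":"object","properties":{"rows":{"type":"array","items":{"type":"array"}},"grip_force":{"type":"number"}},"required":["rows"]}

```bash
mkdir -p pics; ls; python3 - <<'E'
from workcell import r
import cv2,numpy as np
s=r.get_state();print(s)
for n in("scene","side"):
    p,d=r.grab_frame(n);m=r.camera_model(n)
    cv2.imwrite(f"pics/{n}0.png",p[...,::-1]);np.savez(f"{n}0.npz",p=p,d=d,**m)
    print(n,{k:np.round(v,3).tolist() for k,v in m.items()})
print(r.camera_model("wrist"))
E
```

```text
pics
{'time': 0.0, 'joint_positions': array([ 1.25133102,  0.60010968, -0.00254963,  1.60012269,  0.00180623,
        0.94290154, -0.07979334]), 'dq': array([ 1.86892937e-04, -1.96767914e-03, -7.06759562e-04,  4.80860252e-05,
        6.24027996e-04,  5.41428443e-04,  1.38736708e-03]), 'joint_efforts': array([-8.18316421e-04, -7.65073729e+01,  1.49711441e+00, -2.52352935e+01,
       -5.24534890e-02,  1.67756213e-02,  1.06070222e-04]), 'tcp_pos': array([ 174.13075572, -703.22039165,  182.3736443 ]), 'orientation': array([ 9.92637385e-01,  1.21121546e-01, -1.63696886e-04, -7.51948588e-04]), 'wrist_force': array([-0.4125704 , -0.30019129,  0.13062479]), 'wrist_torque': array([0.03268694, 0.01381067, 0.04074911]), 'gripper_force': 0.0, 'finger_gap': 93.01297461955996}
scene {'fx': 452.551, 'fy': 452.551, 'cx': 244.011, 'cy': 191.397, 'pose': [[0.84, 0.365, -0.401, -67.616], [-0.542, 0.59, -0.598, -938.155], [0.018, 0.72, 0.694, 1169.937], [0.0, 0.0, 0.0, 1.0]]}
side {'fx': 361.727, 'fy': 361.727, 'cx': 250.621, 'cy': 194.76, 'pose': [[0.869, 0.401, -0.29, 263.847], [-0.495, 0.716, -0.493, -529.849], [0.01, 0.572, 0.82, 990.22], [0.0, 0.0, 0.0, 1.0]]}
{'fx': 266.2390496878356, 'fy': 266.2390496878356, 'cx': 254.95233305805175, 'cy': 190.10527717875152, 'pose': array([[ 2.42077916e-01,  9.25944205e-01,  2.89871716e-01,
         2.54702341e+02],
       [-9.70254686e-01,  2.31647000e-01,  7.03243322e-02,
        -6.84549342e+02],
       [-2.03150562e-03, -2.98273359e-01,  9.54478327e-01,
         3.83508185e+02],
       [ 0.00000000e+00,  0.00000000e+00,  0.00000000e+00,
         1.00000000e+00]])}
```

View pics/scene0.png

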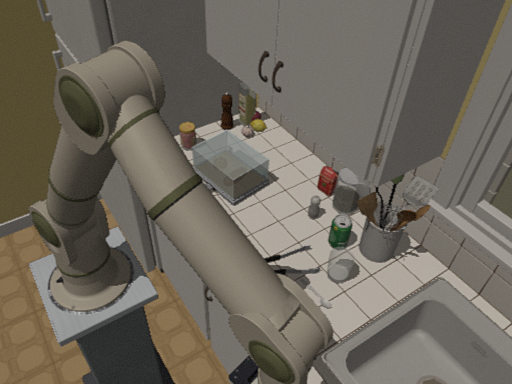

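View pics/side0.png

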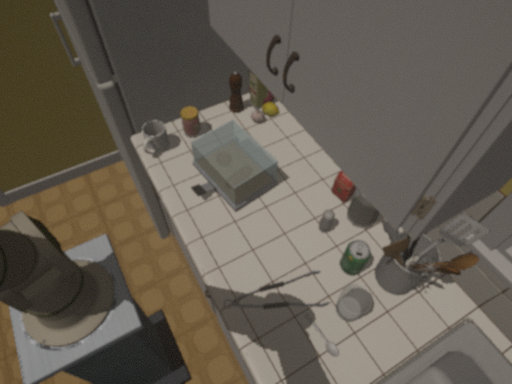

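The side view shows the case around (235,165) with the black lever pad at (200,189). The tongs' grips are at (272,286) and (275,305), the pivot is near (225,303), and the jaws point right to (320,273) and (328,303). Next I'll convert these to world coordinates.

```bash
cat > h.py <<'E'
import numpy as np,cv2
from scipy.spatial.transform import Rotation as R
def plane(m,uv,z):
    uv=np.atleast_2d(np.asarray(uv,float)); P=np.asarray(m["pose"])
    d=np.c_[(uv[:,0]-m["cx"])/m["fx"],-(uv[:,1]-m["cy"])/m["fy"],-np.ones(len(uv))]@P[:3,:3].T
    return P[:3,3]+d*((z-P[2,3])/d[:,2])[:,None]
def cloud(m,d):
    v,u=np.indices(d.shape);P=np.asarray(m["pose"])
    c=np.stack([(u-m["cx"])/m["fx"]*d,-(v-m["cy"])/m["fy"]*d,-d],-1)
    return c@P[:3,:3].T+P[:3,3]
def proj(m,X):
    P=np.asarray(m["pose"]);c=(np.atleast_2d(X)-P[:3,3])@P[:3,:3]
    return np.c_[m["cx"]+m["fx"]*c[:,0]/-c[:,2],m["cy"]-m["fy"]*c[:,1]/-c[:,2]]
E
python3 - <<'E'
from h import *
f=np.load("side0.npz");p,d=f["p"],f["d"];C=cloud(f,d);hsv=cv2.cvtColor(p,cv2.COLOR_RGB2HSV)
print("pad",plane(f,[[200,189]],38),"case corners",plane(f,[[238,204],[194,154]],10).round())
# dark blobs on the worktop
m=((hsv[...,2]<60)&(C[...,2]>-15)&(C[...,2]<80)&(C[...,0]>350)).astype(np.uint8)
n,l,st,ce=cv2.connectedComponentsWithStats(m)
for i in range(1,n):
    if st[i,4]>15: print(st[i],ce[i].round(1),plane(f,ce[i],25).round(),np.median(C[l==i],0).round())
print("tongs",plane(f,[[225,303],[272,286],[275,305],[319,272],[328,303]],20).round())
print("shaker,jar,tumbler",[C[v,u].round() for u,v in[(327,217),(190,115),(350,305),(350,257),(230,155),(220,160),(245,175)]])
m=C[...,2]
for u,v in [(240,165),(225,150),(250,180),(200,189),(160,135)]:print(u,v,C[v,u].round())
im=cv2.resize(p[90:340,140:400],None,fx=3,fy=2.4*1.0,interpolation=cv2.INTER_CUBIC)
im=cv2.resize(p[100:330,150:400],None,fx=2.6,fy=2.6,interpolation=cv2.INTER_CUBIC)
cv2.imwrite("pics/side0c.png",im[...,::-1])
E
```

```text
pad [[468.90969228 141.6551919   38.        ]] case corners [[557.  47.  10.]
 [522. 312.  10.]]
[231  93  13  19 168] [236.6 102.4] [[777. 463.  25.]] [765. 441.  47.]
[124 109   9  21  65] [128.2 118.2] [[375. 584.  25.]] [374. 576.  34.]
[194 186  11   8  53] [198.9 189.8] [[467. 150.  25.]] [464. 138.  40.]
[369 214   9   9  26] [373.6 218.2] [[ 897. -216.   25.]] [ 878. -225.   51.]
[261 284  22   6  35] [270.9 286.3] [[ 502. -246.   25.]] [ 502. -245.   21.]
[263 302  26   7 103] [275.4 305. ] [[ 485. -296.   25.]] [ 487. -295.   21.]
tongs [[ 370. -223.   20.]
 [ 506. -245.   20.]
 [ 485. -295.   20.]
 [ 644. -276.   20.]
 [ 613. -361.   20.]]
shaker,jar,tumbler [array([ 740., -165.,   85.]), array([562., 408., 100.]), array([ 664., -394.,   14.]), array([ 711., -303.,  100.]), array([587., 151., 129.]), array([552., 150., 126.]), array([590.,  59., 129.])]
240 165 [597. 103. 125.]
225 150 [583. 178. 129.]
250 180 [600.  46. 112.]
200 189 [469. 142.  38.]
160 135 [436. 382.  86.]
```

View pics/side0c.png

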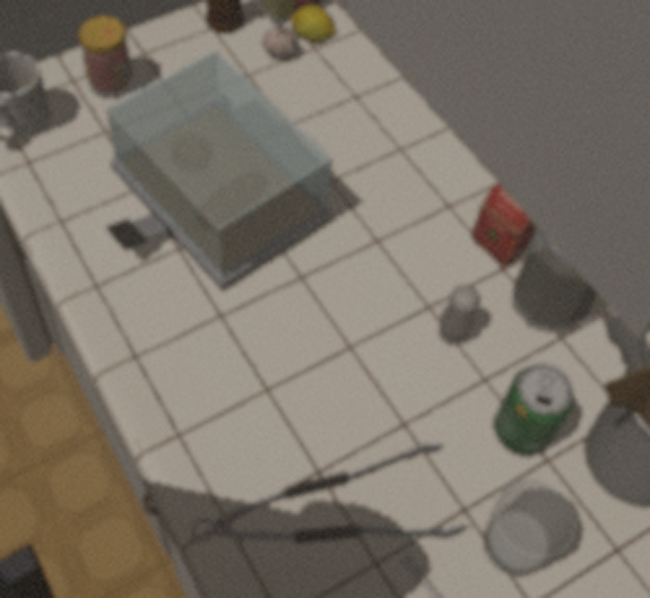

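The zoom shows the bun at about side (223,158), on the jar side, and the roll at about (242,172). The closed cover sits over both, and the tumbler stands near the right jaw. I'll work out the rough case axes and plan the first move to hover over the tongs, with the wrist camera on the robot side.

```bash
cat >> h.py <<'E'
def down(yaw): # tool pointing down, tool x at this world yaw (rad)
    return R.from_euler("z",yaw)*R.from_euler("x",np.pi)
def plan(s,tgt,Rt,n=None):
    p0=np.array(s["tcp_pos"]);R0=R.from_quat(s["orientation"]);rv=(R0.inv()*Rt).as_rotvec()
    n=n or max(1,int(np.ceil(max(np.linalg.norm(tgt-p0)/240,np.degrees(np.linalg.norm(rv))/42))))
    for i in range(n):
        q0=p0+(tgt-p0)*i/n;Ra=R0*R.from_rotvec(rv*i/n)
        print("call",i,"shift m",(Ra.inv().apply((tgt-p0)/n)/1000).round(4).tolist(),"turn",np.degrees(rv/n).round(2).tolist())
E
python3 - <<'E'
from h import *
from workcell import r
f=np.load("side0.npz")
a=plane(f,[[194,163.5],[236.5,209.6],[286.5,177]],8)
print(a.round(),[np.degrees(np.arctan2(*(x)[1::-1])).round(1) for x in(a[0]-a[1],a[2]-a[1])],[np.linalg.norm(x).round() for x in(a[0]-a[1],a[2]-a[1])])
print("bun,roll",plane(f,[[223,158.5],[242,172]],55).round())
s=r.get_state();plan(s,np.array([470,-265,250.]),down(2.80))
E
```

```text
[[504. 273.   8.]
 [543.  31.   8.]
 [756.  64.   8.]] [np.float64(99.2), np.float64(8.8)] [np.float64(245.0), np.float64(215.0)]
bun,roll [[587. 207.  55.]
 [615. 125.  55.]]
call 0 shift m [0.0981, -0.0886, -0.0168] turn [-0.01, -0.02, -36.63]
call 1 shift m [0.1316, -0.0126, -0.0168] turn [-0.01, -0.02, -36.63]
call 2 shift m [0.1131, 0.0684, -0.0169] turn [-0.01, -0.02, -36.63]
call 3 shift m [0.0499, 0.1224, -0.0169] turn [-0.01, -0.02, -36.63]
```

Units first: shifts go in shares of 0.75 m and turns go in shares of 120 degrees. So 0.098 m / 0.75 = 0.1307, -0.089 m / 0.75 = -0.1187, -36.6 degrees / 120 = -0.305.

carry_out:
  rows:
    - [[0.1307,-0.1187,-0.0227],[0,0,-0.305],0]
    - [[0.1307,-0.1187,-0.0227],[0,0,-0.305],0]
    - [[0.1307,-0.1187,-0.0227],[0,0,-0.305],0]
    - [[0.1307,-0.1187,-0.0227],[0,0,-0.305],0]
    - [[0.1307,-0.1187,-0.0227],[0,0,-0.305],0]

```text
time: 0.6
tcp_pos: [249.0, -592.7, 200.5]
orientation: [0.903, 0.43, 0.0, -0.0]
wrist_force: [-0.5, 0.1, 0.7]
finger_gap: 93.1
gripper_force: 0.0
```

Converted, 0.132 m / 0.75 = 0.176, -0.017 m / 0.75 = -0.0227, -36.6 degrees / 120 = -0.305.

carry_out:
  rows:
    - [[0.176,-0.0173,-0.0227],[0,0,-0.305],0]
    - [[0.176,-0.0173,-0.0227],[0,0,-0.305],0]
    - [[0.176,-0.0173,-0.0227],[0,0,-0.305],0]
    - [[0.176,-0.0173,-0.0227],[0,0,-0.305],0]
    - [[0.176,-0.0173,-0.0227],[0,0,-0.305],0]

```text
time: 1.1
tcp_pos: [322.8, -482.5, 217.4]
orientation: [0.722, 0.692, 0.0, 0.0]
wrist_force: [-0.6, -0.3, -0.4]
finger_gap: 93.0
gripper_force: 0.0
```

Converted, 0.113 m / 0.75 = 0.1507, 0.068 m / 0.75 = 0.0907, -36.6 degrees / 120 = -0.305.

carry_out:
  rows:
    - [[0.1507,0.0907,-0.0227],[0,0,-0.305],0]
    - [[0.1507,0.0907,-0.0227],[0,0,-0.305],0]
    - [[0.1507,0.0907,-0.0227],[0,0,-0.305],0]
    - [[0.1507,0.0907,-0.0227],[0,0,-0.305],0]
    - [[0.1507,0.0907,-0.0227],[0,0,-0.305],0]

```text
time: 1.6
tcp_pos: [396.2, -373.1, 234.3]
orientation: [0.468, 0.884, 0.0, -0.0]
wrist_force: [-0.2, -0.3, -0.3]
finger_gap: 92.8
gripper_force: 0.0
```

Converted, 0.122 m / 0.75 = 0.1627, 0.05 m / 0.75 = 0.0667, -36.6 degrees / 120 = -0.305.

carry_out:
  rows:
    - [[0.0667,0.1627,-0.0227],[0,0,-0.305],0]
    - [[0.0667,0.1627,-0.0227],[0,0,-0.305],0]
    - [[0.0667,0.1627,-0.0227],[0,0,-0.305],0]
    - [[0.0667,0.1627,-0.0227],[0,0,-0.305],0]
    - [[0.0667,0.1627,-0.0227],[0,0,-0.305],0]

```text
time: 2.1
tcp_pos: [469.8, -263.6, 251.1]
orientation: [0.167, 0.986, 0.0, -0.0]
wrist_force: [0.0, -0.8, -0.4]
finger_gap: 93.1
gripper_force: 0.0
```

```bash
python3 - <<'E'
from workcell import r
from h import *
m=r.camera_model("wrist");p,d=r.grab_frame("wrist");np.savez("w1.npz",p=p,d=d,**m)
cv2.imwrite("pics/w1.png",p[...,::-1])
s=r.get_state();c=np.cos(.157);sn=np.sin(.157)
plan(s,np.array([470,142,110.]),down(.157+np.pi))
E
```

```text
call 0 shift m [0.0669, 0.1918, 0.0705] turn [0.01, -0.02, -14.17]
call 1 shift m [0.018, 0.2024, 0.0705] turn [0.01, -0.02, -14.17]
```

View pics/w1.png

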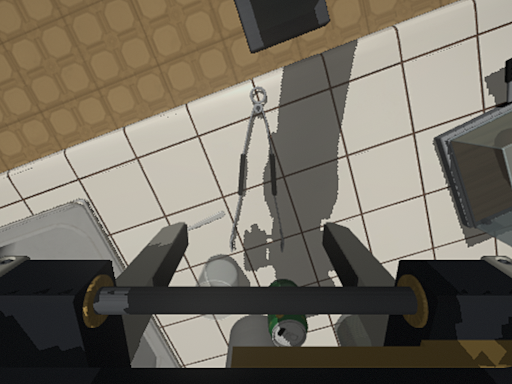

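The wrist picture (robot side at the top) shows the tongs' ring at (259,97), the grips near (242,175) and (274,173), the jaw tips at (234,245) and (282,248), and the tumbler near (222,270). I'll fix the tongs pose from the grips, then go and press the lever with the fingers shut.

```bash
python3 - <<'E'
from h import *
f=np.load("w1.npz");p,d=f["p"],f["d"];hsv=cv2.cvtColor(p,cv2.COLOR_RGB2HSV);C=cloud(f,d)
m=((hsv[...,2]<75)).astype(np.uint8);m[:140]=0;m[205:]=0;m[:,:225]=0;m[:,300:]=0
# shadow excluded by height
mm=m&((C[...,2]>10)).astype(np.uint8)
n,l,st,ce=cv2.connectedComponentsWithStats(mm);g=[]
for i in range(1,n):
    if st[i,4]>30:
        X=plane(f,ce[i],24);print(st[i],ce[i].round(1),X.round(1),np.median(C[l==i],0).round(1));g.append(X[0])
if len(g)==2: print("mid",(g[0]+g[1])/2,"sep",g[0]-g[1])
print("ring,jaws",plane(f,[[259,97],[234,243],[282,245]],22).round(1))
tum=C[(C[...,2]>15)&(C[...,2]<120)]
for u,v in[(222,262),(210,270),(235,262)]:print(C[v,u].round())
E
```

```text
[269 145   8  53 210] [272.5 173.3] [[ 498.7 -243.9   24. ]] [ 498.9 -243.9   23.2]
[238 154   7  41 158] [241.2 174.3] [[ 483.3 -293.2   24. ]] [ 483.6 -293.2   23.3]
mid [ 491.04022011 -268.53046883   24.        ] sep [15.38052717 49.26740298  0.        ]
ring,jaws [[ 378.7 -226.3   22. ]
 [ 599.3 -349.4   22. ]
 [ 631.6 -268.8   22. ]]
[ 623. -380.   33.]
[ 616. -396.   59.]
[ 646. -366.    6.]
```

Converted, 0.192 m / 0.75 = 0.256, 0.067 m / 0.75 = 0.0893, -14.2 degrees / 120 = -0.1183.

carry_out:
  rows:
    - [[0.0893,0.256,0.0267],[0,0,-0.1183],1]
    - [[0.0893,0.256,0.0267],[0,0,-0.1183],1]
    - [[0.0893,0.256,0.0267],[0,0,-0.1183],1]
    - [[0.0893,0.256,0.0267],[0,0,-0.1183],1]
    - [[0.0893,0.256,0.0267],[0,0,-0.1183],1]

```text
time: 2.65
tcp_pos: [470.5, -55.7, 231.4]
orientation: [0.045, 0.999, 0.001, 0.0]
wrist_force: [0.9, -0.2, -0.2]
finger_gap: 57.8
gripper_force: 0.0
```

Converted, 0.202 m / 0.75 = 0.2693, 0.07 m / 0.75 = 0.0933, -14.2 degrees / 120 = -0.1183.

carry_out:
  rows:
    - [[0.024,0.2693,0.0933],[0,0,-0.1183],1]
    - [[0.024,0.2693,0.0933],[0,0,-0.1183],1]
    - [[0.024,0.2693,0.0933],[0,0,-0.1183],1]
    - [[0.024,0.2693,0.0933],[0,0,-0.1183],1]
    - [[0.024,0.2693,0.0933],[0,0,-0.1183],1]

```text
time: 3.15
tcp_pos: [471.6, 145.8, 160.2]
orientation: [-0.078, 0.997, 0.001, -0.0]
wrist_force: [-0.1, -1.0, -0.7]
finger_gap: 17.8
gripper_force: 0.0
```

```bash
python3 - <<'E'
from workcell import r
from h import *
m=r.camera_model("wrist");p,d=r.grab_frame("wrist");np.savez("w2.npz",p=p,d=d,**m)
cv2.imwrite("pics/w2.png",p[...,::-1])
s=r.get_state();print(s["tcp_pos"],s["finger_gap"]);C=cloud(m,d);hsv=cv2.cvtColor(p,cv2.COLOR_RGB2HSV)
mm=((hsv[...,2]<75)&(C[...,2]>20)&(C[...,2]<60)).astype(np.uint8)
n,l,st,ce=cv2.connectedComponentsWithStats(mm)
for i in range(1,n):
    if st[i,4]>60: print(st[i],ce[i].round(1),plane(m,ce[i],38).round(1),np.median(C[l==i],0).round(1),cv2.minAreaRect(C[l==i][:,:2].astype(np.float32)))
E
```

```text
[471.60697718 146.00453924 160.10560855] 13.840027079524505
[448 123  20  15  84] [456.3 129.5] [[376.  372.9  38. ]] [375.7 370.   41.9] ((377.6777648925781, 372.8965148925781), (19.705549240112305, 4.547863483428955), 38.37648391723633)
[435 147  48  57 998] [450.7 172.6] [[427.3 386.   38. ]] [428.4 382.1  41.2] ((427.4862976074219, 387.2611083984375), (67.59957122802734, 19.564945220947266), 5.276297569274902)
[485 155  27  33 552] [501.9 173. ] [[417.8 449.5  38. ]] [419.  453.6  35.3] ((414.4455871582031, 449.8642883300781), (44.805599212646484, 10.072092056274414), 16.565685272216797)
[237 156  35  25 818] [253.5 167.5] [[459.4 141.7  38. ]] [459.  141.8  39.2] ((460.3551940917969, 142.02377319335938), (32.292083740234375, 42.31922912597656), 8.70853328704834)
[410 249  26  38 513] [421.2 266.8] [[562.8 395.6  38. ]] [559.5 392.6  41.4] ((563.3450927734375, 394.3564453125), (42.722312927246094, 9.470480918884277), 1.0571117401123047)
[403 359  24   9 158] [413.6 363.4] [[735.2 444.2  38. ]] [744.7 452.4  28.9] ((745.6103515625, 457.03570556640625), (8.895441055297852, 34.90707015991211), 6.157160758972168)
```

View pics/w2.png

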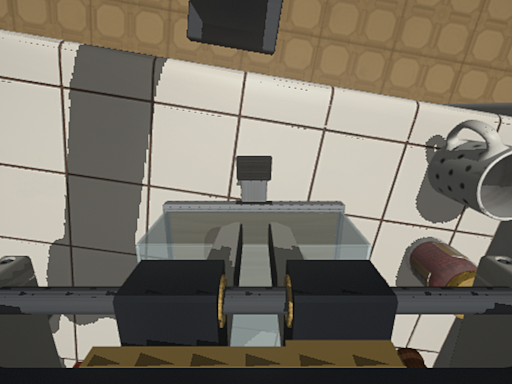

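The black pad is at (254,168) in the wrist view, which is world (460,142,39). The case yaw is 8.7° and its origin is near (602,164). Moving above the pad, then pressing.

Converted, 0.113 m / 0.75 = 0.1507, 0.08 m / 0.75 = 0.1067.

carry_out:
  rows:
    - [[0.02,-0.0027,0.0533],[0,0,0],1]
    - [[0.02,-0.0027,0.1067],[0,0,0],1]
    - [[0.02,-0.0027,0.1507],[0,0,0],1]
    - [[0.02,-0.0027,0.1507],[0,0,0],1]

```text
time: 3.6
tcp_pos: [456.0, 135.0, 45.4]
orientation: [-0.075, 0.997, -0.001, -0.003]
wrist_force: [-0.7, 0.4, -0.4]
finger_gap: 0.3
gripper_force: 0.0
```

Converted, 0.03 m / 0.75 = 0.04, 0.026 m / 0.75 = 0.0347.

carry_out:
  rows:
    - [[0,0,0.0107],[0,0,0],1]
    - [[0,0,0.0187],[0,0,0],1]
    - [[0,0,0.0267],[0,0,0],1]
    - [[0,0,0.0347],[0,0,0],1]
    - [[0,0,0.04],[0,0,0],1]

```text
time: 4.1
tcp_pos: [458.0, 136.9, 18.2]
orientation: [-0.076, 0.997, -0.0, 0.0]
wrist_force: [0.3, 0.2, -0.5]
finger_gap: 0.1
gripper_force: 0.0
```

Converted, 0.004 m / 0.75 = 0.0053, 0.003 m / 0.75 = 0.004.

carry_out:
  rows:
    - [[0,0,0.0027],[0,0,0],1]
    - [[0,0,0.004],[0,0,0],1]
    - [[0,0,0.0053],[0,0,0],1]
    - [[0,0,0.0053],[0,0,0],1]
    - [[0,0,0.0053],[0,0,0],1]

```text
time: 4.6
tcp_pos: [457.8, 137.0, 14.3]
orientation: [-0.076, 0.997, -0.0, 0.0]
wrist_force: [0.9, -0.1, 0.2]
finger_gap: 0.3
gripper_force: 0.0
```

```bash
python3 - <<'E'
from workcell import r
from h import *
m=r.camera_model("side");p,d=r.grab_frame("side");np.savez("s1.npz",p=p,d=d,**m)
print(r.get_state()["tcp_pos"],r.get_state()["wrist_force"])
im=cv2.resize(p[40:250,100:330],None,fx=2.6,fy=2.6,interpolation=cv2.INTER_CUBIC)
cv2.imwrite("pics/s1.png",im[...,::-1])
E
```

```text
[457.78036441 136.99499578  14.28907806] [0.02519878 0.3392462  0.49733577]
```

View pics/s1.png

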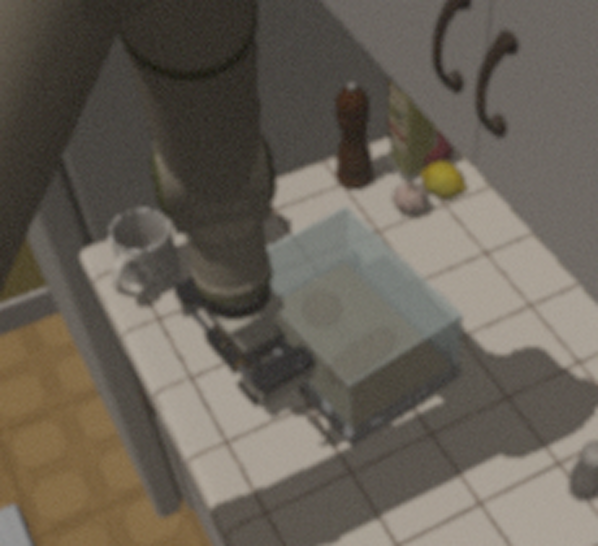

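The side view shows the cover still closed and there is no wrist force, so the fingers seem to have missed the pad. A wrist picture should show where the fingertips are relative to it.

```bash
python3 - <<'E'
from workcell import r
from h import *
m=r.camera_model("wrist");p,d=r.grab_frame("wrist");np.savez("w3.npz",p=p,d=d,**m)
cv2.imwrite("pics/w3.png",p[...,::-1]);s=r.get_state()
print(s["tcp_pos"],proj(m,s["tcp_pos"]))
C=cloud(m,d);np.set_printoptions(suppress=True)
for v in range(140,300,10):print(v,[C[v,u].round().astype(int).tolist() for u in(235,255,275)])
E
```

```text
[457.77162227 136.99503193  14.27590397] [[255.81840866 215.17841318]]
140 [[402, 111, -3], [400, 127, -1], [397, 143, -1]]
150 [[410, 112, -2], [408, 129, -1], [405, 145, 0]]
160 [[419, 113, -3], [416, 130, -1], [413, 146, -1]]
170 [[427, 115, -3], [424, 131, -1], [421, 147, 1]]
180 [[436, 116, -3], [433, 132, -1], [430, 149, 0]]
190 [[444, 117, -1], [441, 134, 0], [439, 151, -1]]
200 [[452, 118, 1], [451, 135, -2], [447, 152, 0]]
210 [[462, 119, 0], [459, 136, 0], [456, 154, 0]]
220 [[453, 121, 40], [450, 135, 42], [448, 149, 42]]
230 [[450, 122, 62], [450, 135, 58], [446, 147, 61]]
240 [[450, 123, 75], [450, 135, 72], [447, 146, 75]]
250 [[450, 124, 86], [449, 135, 84], [447, 146, 86]]
260 [[423, 124, 138], [450, 135, 94], [421, 137, 139]]
270 [[423, 125, 144], [449, 135, 104], [421, 137, 144]]
280 [[423, 125, 150], [452, 135, 108], [421, 136, 150]]
290 [[422, 125, 155], [427, 131, 148], [421, 136, 154]]
```

View pics/w3.png

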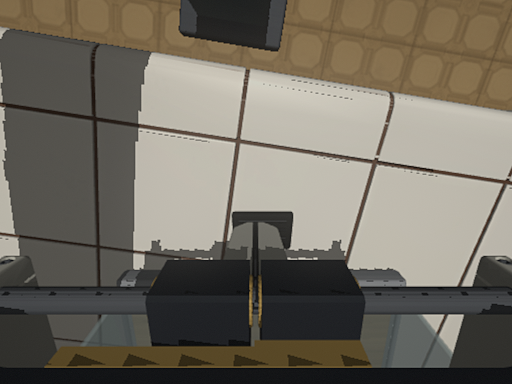

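```bash
python3 - <<'E'
from h import *
for n,t in(("w1",[469.8,-263.6,251.1]),("w2",[471.6,146,160.1]),("w3",[457.8,137,14.3])):
    f=np.load(n+".npz");C=cloud(f,f["d"]);T=(C-np.array(t))  # fingers: points within 100 of tcp in height above
    hh=np.hypot(T[...,0],T[...,1])
    sel=(hh<75)&(T[...,2]>-10)&(T[...,2]<80)
    v,u=np.nonzero(sel);k=np.argsort(T[...,2][sel])[:6]
    print(n,"lowest finger pts",[(int(u[i]),int(v[i]),T[v[i],u[i]].round().tolist()) for i in k],"tcp px",proj(f,t).round())
f=np.load("w3.npz");C=cloud(f,f["d"])
for v in range(208,250,3):print(v,[(C[v,u].round().astype(int).tolist(),f["p"][v,u].tolist()) for u in(240,255,270,285)])
s=np.load("s1.npz");m0=np.load("side0.npz");D=np.abs(s["d"]-m0["d"]);C=cloud(s,s["d"])
print("side cover pts",[(C[v,u].round().tolist(),cloud(m0,m0["d"])[v,u].round().tolist()) for u,v in((240,165),(250,180),(262,160))])
E
```

```text
w1 lowest finger pts [(325, 224, [8.0, 47.0, 34.0]), (326, 222, [7.0, 48.0, 35.0]), (181, 222, [-25.0, -46.0, 35.0]), (187, 236, [-14.0, -46.0, 35.0]), (324, 224, [8.0, 46.0, 35.0]), (184, 224, [-23.0, -44.0, 35.0])] tcp px [[256. 215.]]
w2 lowest finger pts [(238, 222, [-7.0, -14.0, 34.0]), (269, 224, [-9.0, 7.0, 34.0]), (239, 222, [-8.0, -13.0, 35.0]), (235, 222, [-7.0, -16.0, 35.0]), (268, 224, [-9.0, 7.0, 35.0]), (271, 222, [-11.0, 8.0, 35.0])] tcp px [[256. 215.]]
w3 lowest finger pts [(290, 241, [9.0, 28.0, 19.0]), (290, 242, [10.0, 28.0, 19.0]), (288, 247, [14.0, 27.0, 19.0]), (288, 246, [13.0, 27.0, 19.0]), (289, 247, [14.0, 28.0, 19.0]), (287, 246, [13.0, 26.0, 19.0])] tcp px [[256. 215.]]
208 [([459, 123, -1], [192, 187, 176]), ([457, 136, 0], [193, 188, 177]), ([455, 149, -1], [193, 189, 177]), ([453, 162, 0], [193, 190, 177])]
211 [([462, 124, -1], [124, 121, 115]), ([460, 137, 0], [124, 121, 114]), ([458, 150, 0], [123, 121, 114]), ([456, 162, 0], [124, 122, 114])]
214 [([448, 124, 40], [53, 52, 49]), ([446, 135, 40], [52, 52, 48]), ([445, 145, 40], [52, 50, 48]), ([443,
[... 982 characters left out ...]
8 [([450, 126, 72], [109, 107, 100]), ([449, 135, 70], [37, 37, 35]), ([447, 144, 72], [108, 106, 99]), ([464, 160, 36], [48, 47, 45])]
241 [([450, 126, 76], [108, 107, 100]), ([449, 135, 74], [36, 36, 33]), ([446, 143, 77], [108, 106, 99]), ([466, 160, 35], [42, 42, 40])]
244 [([449, 126, 81], [109, 107, 100]), ([449, 135, 78], [35, 34, 32]), ([447, 143, 79], [108, 106, 98]), ([469, 161, 35], [40, 38, 36])]
247 [([450, 127, 83], [87, 86, 80]), ([450, 135, 81], [31, 30, 28]), ([447, 143, 84], [60, 60, 56]), ([472, 162, 34], [34, 34, 32])]
side cover pts [([596.0, 102.0, 127.0], [597.0, 103.0, 125.0]), ([599.0, 44.0, 115.0], [600.0, 46.0, 112.0]), ([665.0, 85.0, 128.0], [666.0, 86.0, 127.0])]
```

Across all three wrist views the visible fingertips end about 34 mm above the reported TCP, at row ~222 where the TCP projects to row 215. The pad is still raised at z≈41 just under them, so I'll go lower in small steps and watch the force.

Converted, 0.014 m / 0.75 = 0.0187, 0.012 m / 0.75 = 0.016.

carry_out:
  rows:
    - [[0,0.0053,0.0053],[0,0,0],1]
    - [[0,0.0053,0.0107],[0,0,0],1]
    - [[0,0.0053,0.016],[0,0,0],1]
    - [[0,0.0053,0.0187],[0,0,0],1]

```text
time: 5.1
tcp_pos: [456.8, 141.1, -0.3]
orientation: [-0.076, 0.997, -0.0, -0.0]
wrist_force: [-0.7, -0.1, -0.2]
finger_gap: 0.4
gripper_force: 0.0
```

```bash
python3 - <<'E'
from workcell import r
from h import *
m=r.camera_model("wrist");p,d=r.grab_frame("wrist");np.savez("w4.npz",p=p,d=d,**m)
C=cloud(m,d)
for v in range(205,250,3):print(v,[(C[v,u].round().astype(int).tolist(),int(p[v,u].mean())) for u in(240,255,270,285)])
m=r.camera_model("side");p,d=r.grab_frame("side");C=cloud(m,d);s=r.get_state();print(s["tcp_pos"],s["wrist_force"],proj(m,s["tcp_pos"]))
u0,v0=proj(m,s["tcp_pos"])[0].astype(int)
for v in range(v0-24,v0+8,2):print(v,[(C[v,u].round().astype(int).tolist(),int(p[v,u].mean())) for u in range(u0-6,u0+8,3)])
E
```

```text
205 [([450, 127, 0], 181), ([448, 139, -1], 182), ([446, 151, -1], 182), ([444, 163, 0], 182)]
208 [([453, 128, -1], 181), ([451, 139, 0], 181), ([449, 152, -1], 182), ([447, 163, 0], 182)]
211 [([455, 128, 0], 190), ([454, 140, -1], 188), ([452, 152, -1], 188), ([450, 164, -1], 185)]
214 [([445, 128, 31], 37), ([443, 138, 31], 37), ([441, 148, 32], 36), ([440, 159, 32], 33)]
217 [([445, 128, 34], 49), ([444, 138, 35], 48), ([442, 148, 35], 49), ([441, 158, 35], 51)]
220 [([448, 129, 35], 46), ([446, 139, 34], 47), ([444, 149, 35], 47), ([443, 159, 34], 48)]
223 [([449, 129, 35], 51), ([447, 139, 36], 54), ([446, 149, 35], 52), ([445, 159, 34], 48)]
226 [([449, 129, 41], 108), ([449, 139, 38], 41), ([446, 149, 41], 108), ([448, 160, 33], 47)]
229 [([449, 129, 46], 104), ([448, 139, 43], 38), ([446, 149, 45], 104), ([450, 160, 33], 45)]
232 [([449, 130, 49], 104), ([449, 139, 46], 37), ([446, 148, 50], 103), ([452, 161, 33], 44)]
235 [([449, 130, 54], 103), ([449, 139, 51], 38), ([446, 148, 54], 103), ([455, 161, 32], 42)]
238 [([448, 130, 59], 103), ([448, 139, 56], 34), ([446, 148, 
[... 1599 characters left out ...]
, 48)]
193 [([447, 167, 0], 151), ([449, 137, 36], 75), ([457, 131, 38], 72), ([440, 45, 156], 62), ([450, 50, 143], 65)]
195 [([443, 157, 3], 161), ([452, 153, 2], 117), ([454, 125, 36], 70), ([439, 46, 145], 74), ([451, 54, 127], 71)]
197 [([440, 153, -1], 159), ([449, 146, 1], 155), ([451, 119, 33], 105), ([440, 53, 126], 80), ([475, 132, 1], 78)]
199 [([437, 144, 1], 160), ([446, 140, -1], 162), ([454, 134, 1], 157), ([462, 129, 1], 119), ([472, 127, -3], 93)]
201 [([433, 135, 3], 157), ([442, 130, 3], 157), ([450, 127, 1], 159), ([459, 122, 1], 150), ([468, 119, -1], 122)]
203 [([430, 129, 1], 159), ([438, 123, 3], 159), ([447, 120, 0], 151), ([456, 117, -2], 133), ([464, 110, 1], 148)]
```

The pad has dropped from 41 to 35 mm with the fingertips on it, so the tip offset is about 35 mm even though the force reading stays near zero. Continuing the stroke.

Converted, 0.02 m / 0.75 = 0.0267, 0.018 m / 0.75 = 0.024.

carry_out:
  rows:
    - [[0,0,0.0067],[0,0,0],1]
    - [[0,0,0.0133],[0,0,0],1]
    - [[0,0,0.02],[0,0,0],1]
    - [[0,0,0.024],[0,0,0],1]
    - [[0,0,0.0267],[0,0,0],1]

```text
time: 5.7
tcp_pos: [457.4, 141.0, -20.2]
orientation: [-0.076, 0.997, 0.0, -0.0]
wrist_force: [-0.1, 1.3, 0.1]
finger_gap: 0.3
gripper_force: 0.1
```

```bash
cat > chk.py <<'E'
from workcell import r
from h import *
m=r.camera_model("wrist");p,d=r.grab_frame("wrist");np.savez("w5.npz",p=p,d=d,**m);C=cloud(m,d)
for v in range(205,235,3):print(v,[(C[v,u].round().astype(int).tolist(),int(p[v,u].mean())) for u in(240,285)])
m=r.camera_model("side");p,d=r.grab_frame("side");np.savez("s2.npz",p=p,d=d,**m);C=cloud(m,d);s=r.get_state();print(s["tcp_pos"],s["wrist_force"],s["joint_efforts"].round(1))
print("side cover pts",[C[v,u].round().tolist() for u,v in((240,165),(250,180),(262,160))])
E
python3 chk.py
```

```text
205 [([443, 127, -1], 181), ([438, 159, 0], 182)]
208 [([445, 127, 0], 191), ([440, 160, -1], 190)]
211 [([444, 128, 9], 43), ([439, 158, 10], 43)]
214 [([445, 128, 11], 50), ([440, 158, 12], 51)]
217 [([447, 128, 11], 46), ([443, 159, 11], 51)]
220 [([449, 129, 13], 48), ([444, 159, 13], 49)]
223 [([451, 129, 12], 43), ([447, 160, 12], 51)]
226 [([449, 129, 21], 108), ([449, 160, 12], 48)]
229 [([449, 129, 26], 103), ([451, 160, 13], 48)]
232 [([449, 130, 30], 103), ([454, 161, 12], 45)]
[457.30974726 140.98167627 -20.09642093] [-0.18378908  0.27514383 -0.08906607] [ -0.2 -62.3  -5.3  -6.1   0.1  -0.   -0.1]
side cover pts [[636.0, 177.0, 24.0], [632.0, 100.0, 29.0], [708.0, 151.0, 36.0]]
```

Pad at z≈12 and the cover is open. One more millimetre and a short hold, then back up.

carry_out:
  rows:
    - [[0,0,0.0013],[0,0,0],1]
    - [[0,0,0.0013],[0,0,0],1]
    - [[0,0,0.0013],[0,0,0],1]
    - [[0,0,-0.0533],[0,0,0],1]
    - [[0,0,-0.12],[0,0,0],1]

```text
time: 6.3
tcp_pos: [455.5, 140.9, 70.0]
orientation: [-0.077, 0.997, -0.0, -0.002]
wrist_force: [2.2, -0.8, 1.4]
finger_gap: 0.6
gripper_force: 0.0
```

Converted, -0.18 m / 0.75 = -0.24, -0.15 m / 0.75 = -0.2.

carry_out:
  rows:
    - [[0,0,-0.0667],[0,0,0],0]
    - [[0,0,-0.1333],[0,0,0],0]
    - [[0,-0.0533,-0.2],[0,0,0],0]
    - [[0,-0.1067,-0.24],[0,0,0],0]
    - [[0,-0.16,-0.24],[0,0,0],0]

```text
time: 6.8
tcp_pos: [476.6, 24.1, 253.6]
orientation: [-0.077, 0.997, -0.0, 0.003]
wrist_force: [1.1, 0.4, -0.2]
finger_gap: 35.8
gripper_force: 0.0
```

```bash
cat > bread.py <<'E'
from workcell import r
from h import *
import sys
O=np.array([601.7,163.6,0]);cy=np.radians(8.7);Rc=R.from_euler("z",cy)
ims=[]
for n in("side","scene"):
    m=r.camera_model(n);p,d=r.grab_frame(n);C=cloud(m,d);L=Rc.inv().apply((C-O).reshape(-1,3)).reshape(C.shape)
    np.savez(n+"_b.npz",p=p,d=d,**m)
    sel=((L[...,2]>40)&(L[...,2]<75)&(abs(L[...,0])<88)&(abs(L[...,1])<118)).astype(np.uint8)
    k,l,st,ce=cv2.connectedComponentsWithStats(sel)
    for i in range(1,k):
        if st[i,4]>40:
            q=L[l==i];print(n,st[i],"case med",np.median(q,0).round(1),"rect",cv2.minAreaRect(q[:,:2].astype(np.float32)),"top",np.percentile(q[:,2],95).round(1))
    u,v=proj(m,O)[0].astype(int);c=p[max(0,v-75):v+75,max(0,u-95):u+95]
    ims.append(cv2.resize(c,(570,450),interpolation=cv2.INTER_CUBIC)[:300])
    print(n,u,v)
    if n=="side": cv2.imwrite("pics/b.png",cv2.resize(c,(760,600),interpolation=cv2.INTER_CUBIC)[...,::-1])
E
python3 bread.py
```

```text
side [225 165  28  23 338] case med [-16.1 -52.6  62.5] rect ((-9.597740173339844, -47.63313674926758), (106.69685363769531, 37.56074905395508), 2.4738073348999023) top 69.9
side 233 175
scene [214 157  14  12 133] case med [-11.1  37.4  58.6] rect ((-6.578993797302246, 42.878013610839844), (51.433658599853516, 49.84099578857422), 55.2818717956543) top 66.6
scene [224 168  24  18 241] case med [-20.  -57.4  59. ] rect ((-12.200214385986328, -52.90614318847656), (104.68057250976562, 39.79451370239258), 6.162378787994385) top 67.6
scene 229 177
```

View pics/b.png

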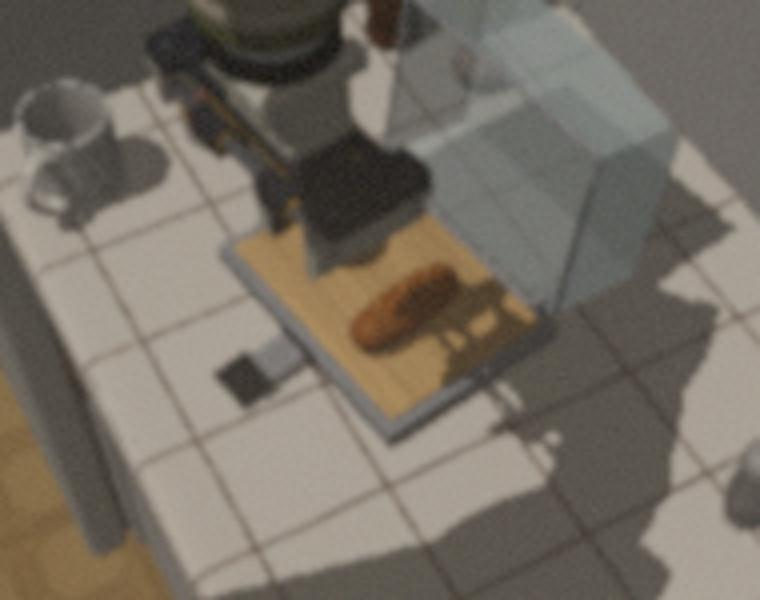

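The cover stands open behind the case and the lever pad stays down (crop 245,375). The roll is at case y≈-50 and the bun at about +43, with roughly 45 mm free between them. Now to hover over the tongs.

```bash
python3 - <<'E'
from workcell import r
from h import *
s=r.get_state();plan(s,np.array([490,-268,190.]),down(np.pi-.325))
E
```

```text
call 0 shift m [0.0133, -0.1416, 0.0308] turn [-0.09, 0.05, 13.37]
call 1 shift m [-0.0198, -0.1409, 0.0306] turn [-0.09, 0.05, 13.37]
```

Converted, -0.142 m / 0.75 = -0.1893, 0.031 m / 0.75 = 0.0413, 13.4 degrees / 120 = 0.1117.

carry_out:
  rows:
    - [[0.0173,-0.1893,0.0413],[-0.0008,0,0.1117],0]
    - [[0.0173,-0.1893,0.0413],[-0.0008,0,0.1117],0]
    - [[0.0173,-0.1893,0.0413],[-0.0008,0,0.1117],0]
    - [[0.0173,-0.1893,0.0413],[-0.0008,0,0.1117],0]

```text
time: 7.3
tcp_pos: [482.4, -124.8, 216.9]
orientation: [0.045, 0.999, 0.0, -0.002]
wrist_force: [-0.9, 0.2, -0.1]
finger_gap: 75.9
gripper_force: 0.0
```

Converted, -0.141 m / 0.75 = -0.188, 0.031 m / 0.75 = 0.0413, 13.4 degrees / 120 = 0.1117.

carry_out:
  rows:
    - [[-0.0267,-0.188,0.0413],[-0.0008,0,0.1117],0]
    - [[-0.0267,-0.188,0.0413],[-0.0008,0,0.1117],0]
    - [[-0.0267,-0.188,0.0413],[-0.0008,0,0.1117],0]
    - [[-0.0267,-0.188,0.0413],[-0.0008,0,0.1117],0]
    - [[-0.0267,-0.188,0.0413],[-0.0008,0,0.1117],0]

```text
time: 7.8
tcp_pos: [492.0, -260.5, 187.1]
orientation: [0.158, 0.987, 0.002, -0.001]
wrist_force: [0.7, 0.9, 0.5]
finger_gap: 93.0
gripper_force: 0.0
```

```bash
python3 bread.py; python3 - <<'E'
from workcell import r
from h import *
m=r.camera_model("wrist");p,d=r.grab_frame("wrist");np.savez("w6.npz",p=p,d=d,**m)
s=r.get_state();print(s["tcp_pos"],s["orientation"],s["finger_gap"])
cv2.imwrite("pics/w6.png",p[...,::-1]);C=cloud(m,d);g=cv2.cvtColor(p,cv2.COLOR_RGB2HSV)[...,2]
mm=((g<80)&(C[...,2]>14)&(C[...,2]<40)&(C[...,0]<560)&(abs(C[...,1]+268)<60)).astype(np.uint8)
n,l,st,ce=cv2.connectedComponentsWithStats(mm);G=[]
for i in range(1,n):
    if st[i,4]>60:
        X=plane(m,ce[i],24)[0];G.append(X);print(st[i],X.round(1),cv2.minAreaRect(C[l==i][:,:2].astype(np.float32)))
print(proj(m,[[500,-245,24]]))
# all tongs metal: points at 14..30 high
t=C[(C[...,2]>14)&(C[...,2]<32)&(C[...,0]>375)&(C[...,0]<640)&(abs(C[...,1]+280)<90)]
print(len(t),t.min(0),t.max(0))
E
```

```text
side 233 175
scene [214 157  14  12 135] case med [-12.8  38.2  60. ] rect ((-8.965104103088379, 41.065696716308594), (43.592567443847656, 49.759132385253906), 31.002870559692383) top 67.5
scene [224 168  24  18 244] case med [-18.9 -57.3  59.8] rect ((-11.625629425048828, -51.824485778808594), (108.35123443603516, 37.628910064697266), 2.843611240386963) top 67.6
scene 229 177
[ 492.60817268 -258.87797766  188.14646362] [1.55863927e-01 9.87776661e-01 1.92390384e-03 5.55715337e-05] 92.83432139585638
[262 127   9  85 317] [ 498.9 -243.9   24. ] ((499.8645324707031, -243.85841369628906), (8.199440956115723, 121.65835571289062), 75.37673950195312)
[225 147  10  49 235] [ 484.  -293.5   24. ] ((484.8808288574219, -294.16046142578125), (7.641134738922119, 69.3661117553711), 64.67710876464844)
[[266.13481686 171.6316906 ]]
1164 [ 376.94968961 -369.93293861   14.03863212] [ 639.75591296 -219.91649942   31.48287553]
```

View pics/w6.png

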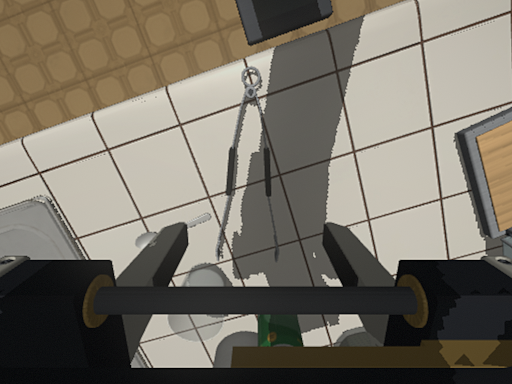

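The tongs are undisturbed and the gripper is open. The grips' middle is (491,-269), world yaw about -19°, with grips at (231,172) and (267,172) in the picture. Descending beside them in two stages.

Converted, 0.158 m / 0.75 = 0.2107, 0.13 m / 0.75 = 0.1733, 0.5 degrees / 120 = 0.0042.

carry_out:
  rows:
    - [[-0.0027,-0.0133,0.0533],[0,0,0.0042],0]
    - [[-0.0027,-0.0133,0.1133],[0,0,0.0042],0]
    - [[-0.0027,-0.0133,0.1733],[0,0,0.0042],0]
    - [[-0.0027,-0.0133,0.2107],[0,0,0.0042],0]
    - [[-0.0027,-0.0133,0.2107],[0,0,0.0042],0]

```text
time: 8.45
tcp_pos: [489.6, -268.0, 27.2]
orientation: [0.16, 0.987, 0.003, -0.003]
wrist_force: [-0.6, -0.0, 0.4]
finger_gap: 92.8
gripper_force: 0.0
```

```bash
cat > tg.py <<'E'
from workcell import r
from h import *
m=r.camera_model("wrist");p,d=r.grab_frame("wrist");np.savez("w7.npz",p=p,d=d,**m)
s=r.get_state();print(s["tcp_pos"],s["orientation"])
C=cloud(m,d);g=cv2.cvtColor(p,cv2.COLOR_RGB2HSV)[...,2]
T=R.from_quat(s["orientation"]).inv().apply((C-s["tcp_pos"]).reshape(-1,3)).reshape(C.shape)
sel=(C[...,2]>8)&(C[...,2]<32)&(np.hypot(T[...,0],T[...,1])<130)
for a in range(-30,110,10):
    q=T[sel&(abs(T[...,0]-a)<5)]
    L=q[q[:,1]>0];Rr=q[q[:,1]<0]
    print("tool x",a,*[(len(k),np.percentile(k[:,1],[5,50,95]).round(1).tolist(),"wz",(s["tcp_pos"][2]-np.median(k[:,2])).round(1)) for k in(L,Rr) if len(k)>5])
E
python3 tg.py
```

```text
[ 490.82013682 -268.53950343   29.22158431] [ 0.16012175  0.98709381  0.00227063 -0.00129253]
tool x -30 (104, [24.1, 27.1, 31.2], 'wz', np.float64(23.2)) (101, [-32.7, -28.9, -25.5], 'wz', np.float64(23.4))
tool x -20 (114, [23.6, 26.7, 30.9], 'wz', np.float64(23.1)) (111, [-32.1, -27.9, -24.6], 'wz', np.float64(23.3))
tool x -10 (114, [22.9, 26.1, 30.6], 'wz', np.float64(22.8)) (111, [-31.2, -26.9, -23.6], 'wz', np.float64(23.4))
tool x 0 (125, [22.2, 25.7, 30.2], 'wz', np.float64(23.0)) (115, [-30.0, -25.7, -22.5], 'wz', np.float64(23.3))
tool x 10 (120, [21.6, 24.6, 28.7], 'wz', np.float64(23.0)) (122, [-28.8, -25.0, -21.4], 'wz', np.float64(23.0))
tool x 20 (127, [21.1, 24.2, 28.3], 'wz', np.float64(23.0)) (122, [-27.8, -24.1, -20.4], 'wz', np.float64(23.1))
tool x 30 (115, [20.9, 23.4, 27.3], 'wz', np.float64(21.3)) (116, [-26.7, -23.1, -20.2], 'wz', np.float64(21.8))
tool x 40 (47, [20.6, 22.1, 23.2], 'wz', np.float64(19.9)) (43, [-22.5, -20.8, -19.1], 'wz', np.float64(20.1))
tool x 50 (52, [18.6, 20.1, 21.6], 'wz', np.float64(19.9)) (45, [-20.5, -18.8, -17.2], 'wz', np.float64(20.2))
tool x 60 (54, [16.8, 18.4, 20.1], 'wz', np.float64(20.0)) (47, [-18.0, -16.4, -14.8], 'wz', np.float64(20.1))
tool x 70 (57, [15.0, 16.4, 18.2], 'wz', np.float64(19.9)) (52, [-16.2, -14.6, -12.7], 'wz', np.float64(20.1))
tool x 80 (56, [13.2, 14.4, 16.5], 'wz', np.float64(20.0)) (49, [-13.8, -12.2, -10.6], 'wz', np.float64(20.0))
tool x 90 (66, [10.1, 12.1, 14.1], 'wz', np.float64(19.8)) (59, [-11.4, -9.1, -7.1], 'wz', np.float64(19.8))
tool x 100 (183, [0.5, 4.9, 10.1], 'wz', np.float64(21.4)) (119, [-6.9, -3.1, -0.2], 'wz', np.float64(21.2))
```

The centring is within a millimetre. Going down the last 57 mm (tips to about 5 mm), then closing to about 54 mm on the grips.

Converted, 0.057 m / 0.75 = 0.076, 0.053 m / 0.75 = 0.0707, -1 degrees / 120 = -0.0083.

carry_out:
  rows:
    - [[0,0,0.0333],[0,0,-0.0083],0]
    - [[0,0,0.06],[0,0,-0.0083],0]
    - [[0,0,0.0707],[0,0,-0.0083],0]
    - [[0,0,0.076],[0,0,-0.0083],0]
    - [[0,0,0.076],[0,0,-0.0083],0]

```text
time: 9.0
tcp_pos: [491.8, -270.3, -26.3]
orientation: [0.153, 0.988, 0.001, 0.001]
wrist_force: [-0.5, -0.5, -0.8]
finger_gap: 93.1
gripper_force: 0.0
```

carry_out:
  rows:
    - [[0,0,0],[0,0,0],0.43]
    - [[0,0,0],[0,0,0],0.43]
    - [[0,0,0],[0,0,0],0.43]
    - [[0,0,0],[0,0,0],0.43]
    - [[0,0,0],[0,0,0],0.43]
  grip_force: 30

```text
time: 9.5
tcp_pos: [491.3, -270.2, -27.1]
orientation: [0.153, 0.988, 0.002, 0.0]
wrist_force: [0.2, 1.0, 2.0]
finger_gap: 57.4
gripper_force: 6.1
```

carry_out:
  rows:
    - [[0,0,0],[0,0,0],0.43]
    - [[0,0,0],[0,0,0],0.43]
    - [[0,0,0],[0,0,0],0.43]

```text
time: 9.8
tcp_pos: [491.5, -270.1, -27.1]
orientation: [0.153, 0.988, 0.002, 0.0]
wrist_force: [0.7, 1.0, 5.2]
finger_gap: 53.4
gripper_force: 7.6
```

Converted, -0.08 m / 0.75 = -0.1067, -0.06 m / 0.75 = -0.08.

carry_out:
  rows:
    - [[0,0,-0.0133],[0,0,0],0.43]
    - [[0,0,-0.04],[0,0,0],0.43]
    - [[0,0,-0.08],[0,0,0],0.43]
    - [[0,0,-0.1067],[0,0,0],0.43]
    - [[0,0,-0.1067],[0,0,0],0.43]

```text
time: 10.3
tcp_pos: [491.8, -271.5, 55.3]
orientation: [0.153, 0.988, 0.001, 0.001]
wrist_force: [-0.2, -0.2, -0.2]
finger_gap: 53.4
gripper_force: 6.0
```

```bash
sed -i 's/C\[...,2\]>8)&(C\[...,2\]<32)/C[...,2]>s["tcp_pos"][2]+35)\&(C[...,2]<s["tcp_pos"][2]+62)/; s/range(-30,110,10)/range(-140,130,15)/; s/<130/<170/' tg.py; python3 tg.py; python3 -c "
from workcell import r
print(r.get_state()['finger_gap'],r.get_state()['gripper_force'])"
```

```text
[ 491.07663186 -271.37188169   53.89274619] [1.53343847e-01 9.88172017e-01 1.18152256e-03 5.77216680e-04]
tool x -140
tool x -125
tool x -110
tool x -95
tool x -80 (41, [24.8, 26.3, 27.3], 'wz', np.float64(102.9)) (33, [-36.6, -35.2, -33.4], 'wz', np.float64(103.2))
tool x -65 (43, [23.0, 24.3, 25.9], 'wz', np.float64(103.0)) (39, [-33.8, -32.0, -30.5], 'wz', np.float64(103.2))
tool x -50
tool x -35 (39, [17.4, 17.7, 24.1], 'wz', np.float64(104.1)) (28, [-29.8, -23.8, -21.8], 'wz', np.float64(103.9))
tool x -20 (189, [17.4, 20.3, 24.7], 'wz', np.float64(105.3)) (176, [-28.5, -24.3, -20.9], 'wz', np.float64(105.6))
tool x -5 (243, [17.5, 21.4, 25.6], 'wz', np.float64(105.4)) (227, [-27.8, -23.9, -19.6], 'wz', np.float64(105.7))
tool x 10 (603, [17.5, 27.8, 38.2], 'wz', np.float64(105.3)) (605, [-40.6, -30.2, -18.9], 'wz', np.float64(105.6))
tool x 25 (259, [17.4, 20.3, 24.6], 'wz', np.float64(105.0)) (226, [-24.6, -20.3, -17.2], 'wz', np.float64(105.3))
tool x 40 (95, [18.3, 19.4, 20.8], 'wz', np.float64(102.3)) (80, [-20.1, -18.3, -16.9], 'wz', np.float64(102.6))
tool x 55 (103, [16.4, 17.5, 19.0], 'wz', np.float64(102.2)) (89, [-16.7, -15.4, -13.7], 'wz', np.float64(102.4))
tool x 70 (112, [14.6, 15.7, 17.3], 'wz', np.float64(102.0)) (92, [-14.0, -12.3, -10.8], 'wz', np.float64(102.5))
tool x 85 (122, [12.5, 13.8, 15.6], 'wz', np.float64(101.9)) (103, [-10.9, -9.2, -7.4], 'wz', np.float64(102.3))
tool x 100 (384, [0.5, 5.8, 11.8], 'wz', np.float64(103.6)) (163, [-6.4, -3.7, -0.5], 'wz', np.float64(102.8))
tool x 115 (259, [0.6, 8.1, 15.0], 'wz', np.float64(95.7)) (115, [-5.9, -2.7, -0.5], 'wz', np.float64(95.1))
53.36992762420495 5.976248365477659
```

The tongs are held level with the grips at 53 mm. In the tool frame the jaw centre is at about (-119, -6, -41) mm. Next I'll pick a pose where the wrist camera can see the bun, and plan the move there.

```bash
cat > geo.py <<'E'
from h import *
O=np.array([601.7,163.6,0]);cy=np.radians(8.7);Rc=R.from_euler("z",cy)
def case2w(x,y,z): return O+Rc.apply([x,y,z])
E
python3 - <<'E'
from workcell import r
from geo import *
s=r.get_state();m=dict(r.camera_model("wrist"));R0=R.from_quat(s["orientation"]);P=m["pose"]
B=np.eye(4);B[:3,:3]=R0.as_matrix();B[:3,3]=s["tcp_pos"];rel=np.linalg.inv(B)@P
for x,z in((-127,150),(-127,220),(-170,150),(-170,220),(-127,40),(-190,60)):
    t=case2w(x,48,z);T=np.eye(4);T[:3,:3]=down(cy+np.pi).as_matrix();T[:3,3]=t;m["pose"]=T@rel
    print(x,z,t.round(),proj(m,[case2w(-8,42,68),case2w(-35,42,46),case2w(19,42,46)]).round().tolist())
plan(s,case2w(-127,48,180),down(cy+np.pi+.0))
E
```

```text
-127 150 [469. 192. 150.] [[251.0, 278.0], [251.0, 250.0], [251.0, 285.0]]
-127 220 [469. 192. 220.] [[251.0, 249.0], [252.0, 226.0], [252.0, 257.0]]
-170 150 [426. 185. 150.] [[251.0, 307.0], [251.0, 278.0], [251.0, 311.0]]
-170 220 [426. 185. 220.] [[251.0, 274.0], [252.0, 251.0], [252.0, 280.0]]
-127 40 [469. 192.  40.] [[249.0, 358.0], [249.0, 312.0], [249.0, 359.0]]
-190 60 [407. 182.  60.] [[250.0, 388.0], [250.0, 348.0], [250.0, 386.0]]
call 0 shift m [0.0538, 0.145, -0.0417] turn [0.04, 0.03, -8.78]
call 1 shift m [0.0311, 0.1515, -0.0418] turn [0.04, 0.03, -8.78]
call 2 shift m [0.0076, 0.1544, -0.0419] turn [0.04, 0.03, -8.78]
```

Converted, -0.08 m / 0.75 = -0.1067, -0.07 m / 0.75 = -0.0933.

carry_out:
  rows:
    - [[0,0,-0.0267],[0,0,0],0.43]
    - [[0,0,-0.0667],[0,0,0],0.43]
    - [[0,0,-0.0933],[0,0,0],0.43]
    - [[0,0,-0.1067],[0,0,0],0.43]

```text
time: 10.75
tcp_pos: [490.9, -271.1, 133.3]
orientation: [0.153, 0.988, 0.002, -0.0]
wrist_force: [0.3, -0.4, -1.4]
finger_gap: 53.2
gripper_force: 6.0
```

Converted, 0.145 m / 0.75 = 0.1933, 0.113 m / 0.75 = 0.1507, -8.8 degrees / 120 = -0.0733.

carry_out:
  rows:
    - [[0.008,0.02,-0.004],[0,0,-0.0083],0.43]
    - [[0.0227,0.06,-0.012],[0,0,-0.025],0.43]
    - [[0.04,0.1067,-0.0213],[0,0,-0.0417],0.43]
    - [[0.056,0.1507,-0.0293],[0,0,-0.0583],0.43]
    - [[0.072,0.1933,-0.0387],[0,0,-0.0733],0.43]

```text
time: 11.25
tcp_pos: [481.9, -114.0, 161.2]
orientation: [0.075, 0.997, 0.002, -0.001]
wrist_force: [1.1, 0.0, -0.6]
finger_gap: 53.1
gripper_force: 6.0
```

Converted, 0.152 m / 0.75 = 0.2027, 0.12 m / 0.75 = 0.16, -8.8 degrees / 120 = -0.0733.

carry_out:
  rows:
    - [[0.008,0.04,-0.008],[0,0,-0.015],0.43]
    - [[0.016,0.08,-0.016],[0,0,-0.03],0.43]
    - [[0.024,0.12,-0.0227],[0,0,-0.0442],0.43]
    - [[0.0333,0.16,-0.0307],[0,0,-0.0583],0.43]
    - [[0.0413,0.2027,-0.0387],[0,0,-0.0733],0.43]

```text
time: 11.75
tcp_pos: [474.2, 39.9, 190.7]
orientation: [-0.001, 1.0, 0.002, -0.001]
wrist_force: [0.7, 0.2, -0.6]
finger_gap: 53.3
gripper_force: 6.0
```

Converted, 0.154 m / 0.75 = 0.2053, 0.002 m / 0.75 = 0.0027, -8.8 degrees / 120 = -0.0733.

carry_out:
  rows:
    - [[0.0027,0.0467,-0.0093],[0,0,-0.0167],0.43]
    - [[0.0053,0.1,-0.0187],[0,0,-0.0367],0.43]
    - [[0.008,0.1533,-0.028],[0,0,-0.055],0.43]
    - [[0.0107,0.1893,-0.036],[0,0,-0.0683],0.43]
    - [[0.0107,0.2053,-0.0387],[0,0,-0.0733],0.43]

```text
time: 12.25
tcp_pos: [466.3, 195.6, 220.8]
orientation: [-0.08, 0.997, 0.002, -0.0]
wrist_force: [-0.6, -0.4, -0.8]
finger_gap: 53.1
gripper_force: 6.0
```

```bash
cat > bun.py <<'E'
from workcell import r
from geo import *
import sys
m=r.camera_model("wrist");p,d=r.grab_frame("wrist");np.savez("w8.npz",p=p,d=d,**m)
cv2.imwrite("pics/"+sys.argv[1]+".png",p[...,::-1])
s=r.get_state();print(s["tcp_pos"].round(1),s["orientation"].round(4),s["finger_gap"],s["gripper_force"])
C=cloud(m,d);L=Rc.inv().apply((C-O).reshape(-1,3)).reshape(C.shape)
hsv=cv2.cvtColor(p,cv2.COLOR_RGB2HSV)
# tray edges
w=(abs(L[...,2]-26)<4)&(abs(L[...,0])<110)&(abs(L[...,1])<140);print("tray ext",np.percentile(L[w],[0.5,99.5],axis=0).round())
sel=((L[...,2]>36)&(L[...,2]<75)&(abs(L[...,0])<88)&(abs(L[...,1])<118)).astype(np.uint8)
k,l,st,ce=cv2.connectedComponentsWithStats(sel)
for i in range(1,k):
    if st[i,4]>60:
        q=L[l==i];c,rad=cv2.minEnclosingCircle(q[:,:2].astype(np.float32))
        print(st[i],"med",np.median(q,0).round(1),"min",q.min(0).round(1),"max",q.max(0).round(1),"circ",np.round(c,1),round(rad,1))
        h=q[q[:,2]>q[:,2].max()-8];print("   top centre",h.mean(0).round(1))
E
python3 bun.py w8; sed -i 's/range(-140/range(-155/' tg.py; python3 tg.py
```

```text
[466.7 196.1 221. ] [-7.970e-02  9.968e-01  2.500e-03  1.000e-04] 53.23217252622758 5.977894309326075
tray ext [[ -88. -123.   22.]
 [  87.  121.   28.]]
[178 209  25  38 531] med [-49.7 -48.1  60. ] min [-65.2 -64.1  39.4] max [ -7.9 -28.4  69.4] circ [-35.9 -51.7] 30.5
   top centre [-40.8 -49.7  64.2]
[236 228  34  35 920] med [-14.   49.5  62.2] min [-32.   23.5  36.1] max [18.1 75.5 69.6] circ [-6.1 49.5] 26.6
   top centre [-7.  49.6 65. ]
[466.94169028 193.8024154  220.60438571] [-7.84889413e-02  9.96913302e-01  1.81892553e-03 -2.16538324e-04]
tool x -155
tool x -140
tool x -125
tool x -110
tool x -95
tool x -80 (39, [27.3, 28.9, 30.5], 'wz', np.float64(268.6)) (36, [-34.9, -33.0, -31.5], 'wz', np.float64(268.9))
tool x -65 (44, [25.6, 26.8, 28.4], 'wz', np.float64(268.9)) (40, [-31.4, -29.7, -28.1], 'wz', np.float64(269.2))
tool x -50
tool x -35 (19, [19.8, 19.9, 22.0], 'wz', np.float64(263.1)) (14, [-27.5, -19.9, -19.5], 'wz', np.float64(269.2))
tool x -20 (181, [19.8, 22.6, 27.1], 'wz', np.float64(271.1)) (173, [-26.1, -22.0, -18.7], 'wz', np.float64(271.4))
tool x -5 (240,
[... 302 characters left out ...]
], 'wz', np.float64(271.2))
tool x 40 (94, [20.5, 21.7, 23.2], 'wz', np.float64(268.1)) (75, [-18.0, -16.2, -14.7], 'wz', np.float64(268.3))
tool x 55 (103, [18.7, 19.8, 21.3], 'wz', np.float64(268.0)) (85, [-15.0, -13.3, -11.8], 'wz', np.float64(268.2))
tool x 70 (113, [17.0, 18.0, 19.5], 'wz', np.float64(267.8)) (92, [-11.9, -10.2, -8.8], 'wz', np.float64(268.3))
tool x 85 (117, [14.7, 16.1, 17.8], 'wz', np.float64(268.1)) (102, [-8.8, -7.1, -5.5], 'wz', np.float64(268.2))
tool x 100 (393, [1.1, 7.4, 14.0], 'wz', np.float64(269.3)) (114, [-4.8, -2.6, -0.5], 'wz', np.float64(268.2))
tool x 115 (318, [1.0, 7.8, 16.0], 'wz', np.float64(261.8)) (59, [-3.3, -1.1, -0.0], 'wz', np.float64(261.1))
```

View pics/w8.png

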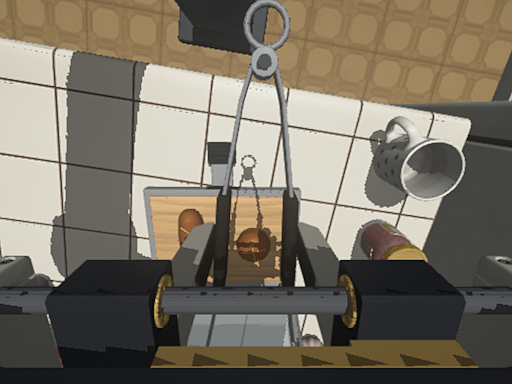

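The wrist view shows the bun at (253,245) and the roll at (190,225) in the case, with the tongs held above. I'll take the tongs' middle line and the bun from this same picture and compute the shift.

```bash
cat > jaw.py <<'E'
from geo import *
import sys
f=np.load("w8.npz");C=cloud(f,f["d"]);L=Rc.inv().apply((C-O).reshape(-1,3)).reshape(C.shape)
z0=float(sys.argv[1]) # tcp z
bun=np.array([-6,49.5])
sel=(L[...,2]>z0+38)&(L[...,2]<z0+52)
xs=[];ys=[]
G=L[sel];gm=G[:,1]
for a in np.arange(-245,-40,8):
    q=L[sel&(abs(L[...,0]-a)<4)]
    if len(q)<10: continue
    ys_=np.sort(q[:,1]);g=np.diff(ys_);k=g.argmax()
    if g[k]<14: continue
    lo,hi=np.median(ys_[:k+1]),np.median(ys_[k+1:]);print(a,lo.round(1),hi.round(1),((lo+hi)/2).round(2),(hi-lo).round(1),k,np.median(q[:,2]).round(1))
E
python3 jaw.py 221; python3 - <<'E'
from workcell import r
from geo import *
s=r.get_state();print("tcp case",Rc.inv().apply(s["tcp_pos"]-O),s["orientation"])
E
```

```text
-221 43.8 64.0 53.91 20.2 78 267.9
-213 41.6 65.8 53.69 24.2 75 267.9
-205 40.3 66.7 53.51 26.3 74 268.1
-197 38.6 67.7 53.14 29.1 68 267.9
-189 36.8 68.7 52.75 31.8 66 268.0
-181 35.4 69.8 52.64 34.4 61 268.0
-173 34.0 70.8 52.37 36.8 61 268.1
-165 32.1 71.8 51.93 39.7 107 268.2
-157 31.5 72.2 51.88 40.7 177 270.7
-149 30.8 72.4 51.59 41.6 172 270.9
-141 22.7 78.6 50.63 56.0 342 270.1
-133 28.4 73.1 50.74 44.6 193 270.9
-125 28.8 72.8 50.81 44.0 159 270.9
-117 28.1 72.6 50.38 44.5 140 271.1
-109 27.7 72.9 50.27 45.2 137 271.1
-101 27.5 72.5 50.01 45.0 106 271.0
-69 21.3 76.4 48.84 55.1 29 268.7
-61 19.6 77.3 48.42 57.7 31 268.6
-53 18.3 78.7 48.51 60.4 26 268.7
-45 16.7 79.1 47.91 62.5 19 268.4
tcp case [-128.63932323   50.23855546  220.60438571] [-7.84889413e-02  9.96913302e-01  1.81892553e-03 -2.16538324e-04]
```

```bash
python3 bun.py w9; python3 jaw.py 220.6 | awk 'NR%3==0'
```

```text
[467.2 192.  220.3] [-7.73e-02  9.97e-01  1.30e-03 -5.00e-04] 53.11155630638834 5.975882116472349
tray ext [[ -88. -123.   22.]
 [  88.  122.   28.]]
[179 209  25  36 503] med [-50.4 -48.6  59.7] min [-65.2 -64.7  38.9] max [-11.4 -28.8  69.8] circ [-38.  -52.3] 29.1
   top centre [-41.4 -50.1  64.3]
[237 228  34  35 927] med [-14.1  49.5  62.2] min [-31.9  22.8  36. ] max [18.2 74.8 69.7] circ [-6.  49.2] 26.9
   top centre [-6.9 49.7 65.1]
-205 38.7 65.0 51.87 26.3 68 267.7
-181 33.8 67.9 50.83 34.1 66 267.8
-157 29.8 70.4 50.11 40.5 184 270.2
-133 26.2 71.4 48.76 45.2 200 270.6
-109 25.9 71.0 48.47 45.1 131 270.8
-69 19.4 74.5 46.94 55.1 26 268.5
-45 14.6 77.2 45.93 62.6 18 268.3
```

Jaws need +5 mm in y. A 2° turn gives most of that and also lines the tongs up with the case. Descending in stages.

Converted, 0.115 m / 0.75 = 0.1533, -0.003 m / 0.75 = -0.004, -2 degrees / 120 = -0.0167.

carry_out:
  rows:
    - [[-0.004,0.0013,0.02],[0,0,-0.0167],0.43]
    - [[-0.004,0.0013,0.06],[0,0,-0.0167],0.43]
    - [[-0.004,0.0013,0.1067],[0,0,-0.0167],0.43]
    - [[-0.004,0.0013,0.14],[0,0,-0.0167],0.43]
    - [[-0.004,0.0013,0.1533],[0,0,-0.0167],0.43]

```text
time: 12.9
tcp_pos: [469.5, 191.2, 103.6]
orientation: [-0.093, 0.996, 0.001, -0.002]
wrist_force: [0.1, -0.3, -0.3]
finger_gap: 53.2
gripper_force: 6.0
```

carry_out:
  rows:
    - [[0,0,0],[0,0,0],0.43]
    - [[0,0,0],[0,0,0],0.43]
    - [[0,0,0],[0,0,0],0.43]

```text
time: 13.2
tcp_pos: [471.4, 194.2, 107.4]
orientation: [-0.094, 0.996, 0.002, 0.001]
wrist_force: [-0.3, -0.0, -1.3]
finger_gap: 53.3
gripper_force: 6.0
```

```bash
python3 bun.py w10; python3 jaw.py 106 | awk 'NR%3==0'; python3 bread.py
```

```text
[471.4 194.3 107.4] [-0.0939  0.9956  0.0019  0.0012] 53.67100222013956 5.976414348115213
tray ext [[ -88. -122.   22.]
 [  88.  121.   27.]]
[149 239  31  22 503] med [-58.9 -45.5  56. ] min [-65.6 -62.9  37.4] max [-47.2 -32.5  64.5] circ [-52.4 -47.6] 15.5
   top centre [-56.  -47.   59.8]
[229 265  46  22 751] med [-25.8  48.8  53.3] min [-32.9  23.5  36.1] max [-10.5  76.   65.1] circ [-11.1  49.8] 26.3
   top centre [-24.1  48.8  60.2]
-197 35.6 62.9 49.25 27.4 69 154.3
-173 31.3 66.7 49.01 35.3 62 154.4
-149 28.8 68.3 48.51 39.5 130 157.1
-125 26.9 69.5 48.19 42.7 117 156.9
-101 27.5 70.0 48.72 42.5 71 157.2
-61 20.8 76.6 48.69 55.8 33 155.4
side [216 151  16  15 187] case med [-9.5 41.2 62. ] rect ((-3.316173553466797, 46.333045959472656), (50.15897750854492, 47.00864791870117), 7.7434868812561035) top 69.5
side [225 165  28  23 338] case med [-16.2 -52.5  62.9] rect ((-9.907646179199219, -46.35758590698242), (107.46353149414062, 37.377830505371094), 4.822797775268555) top 69.7
side 233 175
scene [214 157  14  13 138] case med [-12.8  36.6  58.7] rect ((-8.232064247131348, 43.060035705566406), (50.68107223510742, 48.95077133178711), 20.67619514465332) top 67.4
scene [224 168  24  18 239] case med [-19.8 -57.4  58.8] rect ((-11.937793731689453, -49.63504409790039), (108.54361724853516, 40.02398681640625), 4.5779128074646) top 67.7
scene 229 177
```

Jaws are centred over the bun within 1 mm (y 48.5 against 49.4). Down the remaining 101 mm, then close.

Converted, 0.075 m / 0.75 = 0.1, 0.001 m / 0.75 = 0.0013.

carry_out:
  rows:
    - [[0,0.0013,0.0267],[0,0,0],0.43]
    - [[0,0.0013,0.0533],[0,0,0],0.43]
    - [[0,0.0013,0.08],[0,0,0],0.43]
    - [[0,0.0013,0.1],[0,0,0],0.43]
    - [[0,0.0013,0.1],[0,0,0],0.43]

```text
time: 13.85
tcp_pos: [469.9, 195.2, 30.3]
orientation: [-0.094, 0.996, 0.001, -0.001]
wrist_force: [0.2, -0.4, -1.3]
finger_gap: 53.3
gripper_force: 6.0
```

Converted, 0.026 m / 0.75 = 0.0347, 0.024 m / 0.75 = 0.032.

carry_out:
  rows:
    - [[0,0,0.0107],[0,0,0],0.43]
    - [[0,0,0.0213],[0,0,0],0.43]
    - [[0,0,0.032],[0,0,0],0.43]
    - [[0,0,0.0347],[0,0,0],0.43]
    - [[0,0,0.0347],[0,0,0],0.43]

```text
time: 14.35
tcp_pos: [470.4, 195.5, 5.0]
orientation: [-0.094, 0.996, 0.002, 0.0]
wrist_force: [0.2, 0.4, -0.4]
finger_gap: 53.2
gripper_force: 6.0
```

```bash
python3 bun.py w11; python3 jaw.py 5 | awk 'NR%3==0'; python3 bread.py
```

```text
[470.5 195.6   5.3] [-9.430e-02  9.955e-01  1.600e-03  2.000e-04] 53.26214876513585 5.976326615782455
tray ext [[ -89. -122.   22.]
 [  -8.  110.   27.]]
[205 315  10  32 115] med [-53.8  20.8  52.9] min [-68.3  15.3  39.6] max [-31.   23.9  54.2] circ [-49.7  19.6] 19.1
   top centre [-53.9  20.7  52.8]
[287 315   8  32 127] med [-55.4  79.1  52.9] min [-70.2  76.1  36.5] max [-32.9  82.6  54.4] circ [-51.5  79.3] 18.8
   top centre [-55.8  79.1  52.7]
[226 338  46   9 284] med [-30.1  49.1  39.7] min [-33.   30.9  36. ] max [-23.   67.7  45.8] circ [-23.1  49.3] 18.4
   top centre [-29.9  48.9  40.9]
-197 36.5 64.5 50.48 28.0 70 52.3
-173 32.7 68.2 50.48 35.5 58 52.2
-149 29.7 71.0 50.31 41.3 167 55.1
-125 27.8 72.2 49.98 44.4 168 55.1
-101 27.2 72.9 50.05 45.7 127 55.3
-61 21.8 78.0 49.88 56.3 34 52.9
side [208 147  28  27 319] case med [-10.3  39.7  56.4] rect ((-21.302885055541992, 50.11809539794922), (81.94221496582031, 86.3809814453125), 89.38288879394531) top 68.8
side [225 165  28  23 337] case med [-15.5 -52.   62.9] rect ((-9.291400909423828, -46.53022003173828), (107.14483642578125, 37.41378402709961), 2.6413156986236572) top 69.7
side 233 175
scene [207 154  25  23 194] case med [-9.5 26.4 52.4] rect ((-32.91970443725586, 47.00603103637695), (83.53791046142578, 105.63543701171875), 88.13451385498047) top 66.3
scene [224 168  24  18 241] case med [-18.  -57.9  59.2] rect ((-12.602413177490234, -52.45941162109375), (107.07479095458984, 39.43673324584961), 4.196087837219238) top 68.4
scene 229 177
```

carry_out:
  rows:
    - [[0,0,0],[0,0,0],0.47]
    - [[0,0,0],[0,0,0],0.5]
    - [[0,0,0],[0,0,0],0.53]
    - [[0,0,0],[0,0,0],0.58]
    - [[0,0,0],[0,0,0],0.65]
  grip_force: 25

```text
time: 15.0
tcp_pos: [470.7, 195.5, 5.3]
orientation: [-0.094, 0.996, 0.002, 0.0]
wrist_force: [1.0, -0.0, -0.6]
finger_gap: 45.2
gripper_force: 24.7
```

carry_out:
  rows:
    - [[0,0,0],[0,0,0],0.65]
    - [[0,0,0],[0,0,0],0.65]
    - [[0,0,0],[0,0,0],0.65]
    - [[0,0,0],[0,0,0],0.65]
    - [[0,0,0],[0,0,0],0.65]

```text
time: 15.5
tcp_pos: [470.5, 195.5, 5.3]
orientation: [-0.094, 0.996, 0.002, 0.0]
wrist_force: [0.6, -0.1, -0.7]
finger_gap: 44.8
gripper_force: 24.7
```

Closed on the bun: gap 44.8 mm, force 24.7 N. Lifting slowly.

Converted, -0.06 m / 0.75 = -0.08, -0.045 m / 0.75 = -0.06.

carry_out:
  rows:
    - [[0,0,-0.0067],[0,0,0],0.65]
    - [[0,0,-0.02],[0,0,0],0.65]
    - [[0,0,-0.04],[0,0,0],0.65]
    - [[0,0,-0.06],[0,0,0],0.65]
    - [[0,0,-0.08],[0,0,0],0.65]

```text
time: 16.0
tcp_pos: [470.3, 195.3, 66.6]
orientation: [-0.094, 0.996, 0.002, 0.0]
wrist_force: [0.9, 0.4, -1.3]
finger_gap: 45.4
gripper_force: 24.7
```

Converted, -0.075 m / 0.75 = -0.1, -0.07 m / 0.75 = -0.0933.

carry_out:
  rows:
    - [[0,0,-0.02],[0,0,0],0.65]
    - [[0,0,-0.0467],[0,0,0],0.65]
    - [[0,0,-0.0733],[0,0,0],0.65]
    - [[0,0,-0.0933],[0,0,0],0.65]
    - [[0,0,-0.1],[0,0,0],0.65]

```text
time: 16.5
tcp_pos: [471.0, 195.3, 142.1]
orientation: [-0.094, 0.996, 0.002, 0.001]
wrist_force: [0.8, -0.4, -0.9]
finger_gap: 45.4
gripper_force: 24.7
```

carry_out:
  rows:
    - [[0,0,0],[0,0,0],0.65]
    - [[0,0,0],[0,0,0],0.65]
    - [[0,0,0],[0,0,0],0.65]
    - [[0,0,0],[0,0,0],0.65]
    - [[0,0,0],[0,0,0],0.65]

```text
time: 17.0
tcp_pos: [470.3, 195.1, 139.8]
orientation: [-0.094, 0.996, 0.002, -0.0]
wrist_force: [-0.1, -0.3, -1.2]
finger_gap: 45.2
gripper_force: 24.7
```

```bash
python3 - <<'E'
from workcell import r
from geo import *
s=r.get_state();print(s["tcp_pos"],s["finger_gap"],s["gripper_force"])
for n in("side","scene"):
    m=r.camera_model(n);p,d=r.grab_frame(n);C=cloud(m,d);L=Rc.inv().apply((C-O).reshape(-1,3)).reshape(C.shape)
    h=cv2.cvtColor(p,cv2.COLOR_RGB2HSV);br=(h[...,0]<20)&(h[...,1]>90)
    for nm,a in(("bun",(L[...,2]>110)&(L[...,2]<230)&(L[...,1]>15)&(L[...,1]<90)&(abs(L[...,0]+5)<40)),("roll",(L[...,2]>40)&(L[...,2]<75)&(L[...,1]<-20)&(abs(L[...,1])<110)&(abs(L[...,0])<88))):
        q=L[a&br];print(n,nm,len(q),(np.percentile(q,[2,50,98],axis=0).round().tolist() if len(q) else ""))
    u,v=proj(m,case2w(0,0,80))[0].astype(int)
    if n=="side": cv2.imwrite("pics/f.png",cv2.resize(p[v-75:v+75,u-95:u+95],(760,600),interpolation=cv2.INTER_CUBIC)[...,::-1])
E
```

```text
[470.26323928 195.07723315 139.84074247] 45.19463584166536 24.69955086708069
side bun 142 [[-29.0, 27.0, 185.0], [-12.0, 40.0, 198.0], [9.0, 61.0, 204.0]]
side roll 338 [[-61.0, -64.0, 43.0], [-15.0, -52.0, 63.0], [38.0, -31.0, 71.0]]
scene bun 85 [[-29.0, 24.0, 174.0], [-12.0, 36.0, 196.0], [10.0, 56.0, 201.0]]
scene roll 240 [[-63.0, -69.0, 42.0], [-21.0, -57.0, 60.0], [34.0, -35.0, 70.0]]
```

The bun is up (top at z≈203 mm, so its underside is about 160) and the roll is where it was. A quick depth check that the pad is still down, then I'll hand in.

```bash
python3 - <<'E'
from workcell import r
from geo import *
m=r.camera_model("wrist");p,d=r.grab_frame("wrist");L=Rc.inv().apply((cloud(m,d)-O).reshape(-1,3))
q=L[(abs(L[:,0]+143)<12)&(abs(L[:,1])<18)&(L[:,2]<60)];z=np.median(q[:,2]);print("pad z",z,len(q))
if abs(z-14)<5 and len(q)>20: print(r.finish_job())
E
```

```text
pad z 14.176302208947448 561
the job is handed in; nothing more can be done
None
```

The job is handed in: the cover is open with the lever on its stop, the tongs hold the bun about 13 cm above the tray, and the roll is undisturbed, but I haven't seen the judge's verdict.

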